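# Click the shade onto the hall lamp

## Robot

A 6-joint arm with a two-finger parallel gripper is mounted at the origin on the work surface. World frame = base frame: x ahead of the robot, y to its left, z up, the work surface at z = 0. Lengths are in mm, angles in degrees, forces in N, time in s.
With the tool pointing down it reaches from about 375 to 900 mm from the base axis. Payload 3.1 kg.
Tool frame: the origin (TCP) lies on the centre line of the jaws, within the pads' length; the fingertips stand env.nose_length ahead of it and the grasp point (between the pads) lies 11 mm behind it (env.nose_length is the distance from the TCP to the fingertips, in mm); z points along the fingers, y is the line along which they close (so a half turn about z gives the same grasp; the last joint's range is limited). The gripper opens to 85 mm and grips with 20 to 120 N. Pads are 22 mm wide; open, the fingers measure 114 mm over their backs; the gripper's body (76 mm by 85 mm) begins 54 mm behind the grasp point. The pads swing forward as they close: fully open they stand 13 mm farther back than shut.
Start: joints at [59.043, 30.224, 82.088, -0, 67.689, -10.227], TCP at [221.182, 584.53, 239.31] pointing down, gripper open.
Joint ranges: [-176.69, 176.69], [-43.24, 126.21], [12.49, 139.97], [-82, 262], [0, 151.66], [-163.58, 163.58]. Speed limits (degrees/s): [159.86, 159.86, 180, 180, 180, 180].

## Interface

Orientations are given as a 3x3 rotation matrix whose columns are the frame's x, y, z axes.
In Python, from bench import env gives the robot as it stands.
- The arm moves only by the shell command python3 -m crank 'ROWS' [FORCE]. ROWS is JSON, a list of rows, each a list of 7 numbers: the shift along the tool's x, y, z in m, then the turn, a rotation vector about the tool's x, y, z in rad, then the closure, from 0 (fully open) to 1 (shut). In form: [[dx, dy, dz, ax, ay, az, grip], ...]. A call has 1 to 10 rows; each row is the pose to reach, as a shift and turn from the pose commanded when the call began, along the tool's axes at that moment; what a row does not reach only later rows make up. A row lasts 1/12 s, in which the tool goes at most 41.7 mm and 7.16 degrees, less where a joint would pass 70% of its speed; a pose out of reach is approached as far as the arm can. A call with a gripper value outside its range is refused whole. The fingers move at their own pace and stop on an object; FORCE is the grip in N (left out, the last holds). Time passes only in rows, so rows that repeat a pose let the fingers close. It gives the time, the measured TCP pose, the force, the opening and the grip force at its end, in the units of the state.
- env.get_obs(): the state, without advancing time (a new reading comes with each control period).
- env.capture(name): name is "side" or "top" or "wrist"; returns the picture (480x640x3 uint8, blue, green, red); there is no depth.
- env.camera_info(name): a dict with "fx", "fy", "cx", "cy" (pixels), "rvec" (rotation vector, rad) and "tvec" (3), from world to camera coordinates, as OpenCV has them. Camera axes: x right, y down, z forward; pixel columns grow to the right and rows downward; lengths in mm; the calibration is good to about 2 mm. The wrist camera is an equidistant fisheye: a pixel r from the principal point sees the ray r / f radians off the axis. A picture is of the moment at which its call begins: read the wrist's pose just before it. camera_info takes no time and is no camera call; for the wrist camera it gives the pose at the moment of the call.
- env.hand_in(): hands the job in; it is judged then, once.
The state is a dict: "clock": time; "joint_pos": joint angles; "joint_velocities": joint speeds; "tau": joint torques, N m; "eef_pos": TCP position; "ee_rot": TCP orientation; "contact_force": force on the tool from outside, world axes, zero at the start; "ft_torque": the same for the moment, N m; "grip_width": finger opening in mm; "finger_force": force on a finger pad.
Only numpy, scipy, OpenCV 4.12 (cv2) and the standard library are available. Lean on these libraries where they do the work, as an engineer would, in place of code of your own. Each camera call takes 0.05 s, during which the arm holds its last target. There are 200 camera calls.

## Task

The little bronze lamp on the hall console has lost its shade: pick up the white drum shade, line its carrier plate up with the two orange snap hooks on the lamp's head and push it slowly, level and straight down until both hooks have clicked over the plate and it sits fully home. Push only as firmly as the clicks need, ease off as soon as it bottoms so that nothing is strained, then let go, leaving the lamp standing where it is and everything else on the console undisturbed.

Things in the scene. Friction and masses are not known exactly. Their poses are not given: they have to be found in the camera images.
- lamp: Loose heavy (2.4 kg) accent lamp without shade, standing upright. Origin: centre of its underside, z up. Bronze foot 130 mm across and 18 mm high, fluted column 44 mm thick, brass neck, round bronze head 64 mm across whose flat top is the seat for the shade's plate. On the head: two orange snap hooks along the lamp's x axis and two white pins along its y. Same after half a turn.
- clamp (a point): Top of the column's clamp collar, on the lamp's axis, 101 mm above the lamp's origin; a thumbscrew sticks out to the lamp's +y. The telescopic neck is clamped here as somebody left it: the seat is 39 mm above this point give or take 12 mm. Its true height is not reported: feel for it. The neck does not give when pushed.
- hook_a (a joint): Inward bend (rad) of the orange plastic hook standing at the lamp's x = +18 mm, 14 mm wide along y: 0 free or sprung back, about 0.13 as the plate passes. Its flat catch, 5.8 mm above the seat, reaches out to x = 24.5 mm; above it a ramp slopes inwards to the tip, 17 mm above the seat.
- hook_b (a joint): The same for the hook at the lamp's x = -18 mm. Beside the hooks, at the lamp's y = +12 and -12 mm, stand round-ended white guide pins, 10 mm thick and 12 mm high above the seat, that centre the plate along y (2 mm play each way).
- shade: Loose white drum shade with brass rims, 172 mm across, 100 mm high, wall 3 mm, open at both ends, 0.2 to 0.3 kg, at first upright on the table. Origin: centre of its lower rim, z up. Inside, on four wire arms, its brass carrier plate. It fits with its x axis along the lamp's x axis, either way round. Home, its origin is 85 mm (give or take 12, as the neck) above the lamp's origin.
- plate (a point): Centre of the carrier plate's underside, 55 mm above the shade's origin. Plate 66 mm (shade x) by 60 mm (shade y), 4 mm thick, with a window 41.6 mm (x) by 38 mm (y) that goes down over hooks and pins. A bridge along y spans the window 24 mm above this point and carries the post of the finial. Home, this underside rests on the lamp's seat.
- plate_edge (a point): Middle of the window's edge, underside, 20.8 mm from the plate's centre along the shade's +x. Going down, these edges meet the ramps about 13 mm above the seat; the push rises to 6 to 11 N in all by 7 mm, drops to some 2 N, and falls away as both hooks click 1.8 mm above the seat; then the plate lands hard, so go slowly. More than 25 N between shade and lamp is damage.
- finial (a point): Centre of the dark bronze finial on the shade's axis, to hold the shade by: a block 14 mm thick along the shade's x, 24 mm wide along its y, 28 mm high, 125 mm above the shade's origin (top at 139 mm, the drum's rim at 100 mm). Pinched on its flat sides (fingers closing along the shade's x) with some 40 N the shade is held square.
- candle: Candle in a black glass jar, 78 mm across, 85 mm high; origin under its centre. Not to be disturbed. Farther out, beyond the work area, stand a stack of books and a potted plant (far side) and a framed picture (right side), all too heavy to shift.
- key_dish: White dish with keys, 110 mm across, 26 mm high; origin under its centre. Not to be disturbed.
- glasses_case: Brown glasses case, 160 by 62 by 36 mm, long along its x; origin under its centre. Not to be disturbed.
- reed_diffuser: Amber reed diffuser, 58 mm square, 90 mm high, with thin reeds up to 175 mm; origin under its centre. Not to be disturbed.
There are look-alikes about, which are no part of the job. Leave any blue or purple look-alike of the shade alone.

How it is judged (in metres and radians):
On the way, in this order (a step that is already met when the one before it is completed fails the run):
1. the shade is level over the lamp's head and its plate is bending both hooks inwards (horizontal distance between shade and lamp below 0.005 m and angle between shade's own z axis and vertical below 0.05 rad and value of joint each of hook_a, hook_b above 0.04 rad).
2. both hooks have sprung back over the plate and the shade is home (horizontal distance between shade and lamp below 0.005 m and angle between shade's own z axis and vertical below 0.05 rad and value of joint each of hook_a, hook_b below 0.06 rad and z of lamp_led in the frame of shade between 0.0555 and 0.059 m), for 0.2 s.
At the end, for the whole second after the job is handed in: Shade level (0.05 rad), centred (5 mm) and down on the lamp's seat within 1.5 mm (LED lens middle 55.5 to 59 mm above the shade's origin), both hooks sprung back (below 0.06 rad); let go and at rest; lamp upright (0.04 rad), within 30 mm of where it stood (all of step 2 and linear speed of shade below 0.02 m/s and angle between lamp's own z axis and vertical below 0.04 rad and distance of lamp from where it was at the start of the episode below 0.03 m); the robot touches nothing.
It fails at once if the shade pressed on the lamp with more than 25 N (contact force between shade and lamp above 25 N).
It fails at once if the lamp shoved more than 30 mm or tipped by more than 0.15 rad (distance of lamp from where it was at the start of the episode above 0.03 m or angle between lamp's own z axis and vertical above 0.15 rad).
It fails at once if anything else on the console moved by more than 20 mm (distance of any of candle, key_dish, glasses_case, reed_diffuser from where it was at the start of the episode above 0.02 m).
It also fails if it takes over 56 s, if anything falls off the work surface, if the arm or the gripper's body presses on something with over 40 N, if the wrist force passes 120 N, or if a joint passes its speed limit or range.

## Working session

There is one attempt and no reset: what is moved stays moved. The work goes in short steps, Python scripts to look and compute and a shell command to move; the robot and the scene stay as the last step left them, time stands still between calls to the robot, and variables do not carry over. Pictures are saved under pics/ and viewed, at most 10 in all, crops included, and the job is handed in when it is done.

```bash
ls; mkdir -p pics
python3 - <<'E'
from bench import env
import cv2
o=env.get_obs();print(o,env.nose_length)
for n in("side","top"):
    cv2.imwrite(f"pics/{n}0.png",env.capture(n));print(n,env.camera_info(n))
E
```

```text
pics
{'clock': 0.0, 'joint_pos': array([ 5.90435640e+01,  3.02790796e+01,  8.21571317e+01, -1.12102070e-03,
        6.76916966e+01, -1.02272155e+01]), 'joint_velocities': array([ 0.01958336,  0.06481183, -0.05591455, -0.02197209, -0.01678388,
        0.07240988]), 'tau': array([ 4.35584398e-04, -4.42347801e+01, -1.78028208e+01, -3.14508570e-04,
        8.36292602e-03, -6.13305119e-06]), 'eef_pos': array([220.82134238, 583.92319402, 238.32827339]), 'ee_rot': array([[-9.35266061e-01,  3.53943656e-01, -1.13279944e-03],
       [ 3.53945267e-01,  9.35264159e-01, -1.92373570e-03],
       [ 3.78572666e-04, -2.20015371e-03, -9.99997508e-01]]), 'contact_force': array([-0.83334404,  0.12059458, -0.7678013 ]), 'ft_torque': array([-0.02254462, -0.05535782,  0.012295  ]), 'finger_force': 0.0, 'grip_width': 85.33155025548561} 8.0
side {'fx': 526.7174688093339, 'fy': 526.7174688093339, 'cx': 319.12183163536577, 'cy': 236.7886824096463, 'rvec': array([ 2.09565075, -0.92877824,  0.41942049]), 'tvec': array([-344.15790855,  337.94111124, 1257.75123273])}
top {'fx': 462.6960095993296, 'fy': 462.6960095993296, 'cx': 318.6909607109376, 'cy': 239.1985116299442, 'rvec': array([ 2.11634847, -2.12723001,  0.17476502]), 'tvec': array([  28.23625117,  538.30787155, 1132.98386777])}
```

View pics/top0.png

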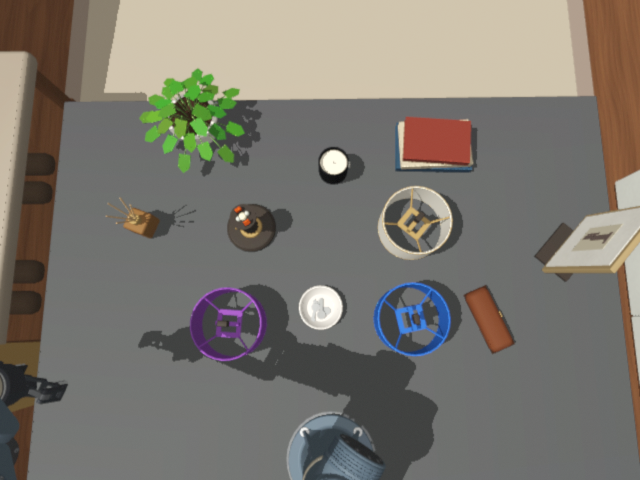

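View pics/side0.png

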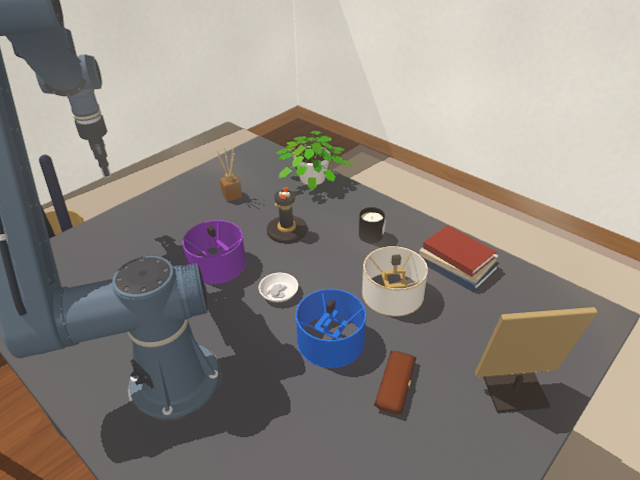

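The top view shows the white shade at about (415,223) and the lamp head at (243,215) with its foot at (251,228). The purple and blue shades are decoys. Next I'll enlarge both spots and cast rays.

```bash
cat > h.py <<'E'
from bench import env
import cv2, numpy as np
def ray(n,uv,info=None):
    c=info or env.camera_info(n);R=cv2.Rodrigues(np.array(c['rvec']))[0];t=np.array(c['tvec'])
    x=(uv[0]-c['cx'])/c['fx'];y=(uv[1]-c['cy'])/c['fy']
    if n=='wrist':
        r=np.hypot(x,y);s=np.sin(r)/r if r>1e-9 else 1;d=np.array([x*s,y*s,np.cos(r)])
    else: d=np.array([x,y,1.])
    return -R.T@t,R.T@d
def onz(n,uv,z,info=None):
    o,d=ray(n,uv,info);return o+d*(z-o[2])/d[2]
def meet(a,b):
    (o1,d1),(o2,d2)=a,b
    s=np.linalg.lstsq(np.c_[d1,-d2],o2-o1,rcond=None)[0];p,q=o1+d1*s[0],o2+d2*s[1]
    return (p+q)/2,np.linalg.norm(p-q)
E
python3 - <<'E'
from h import *
t=cv2.imread('pics/top0.png')
s=cv2.imread('pics/side0.png')
print('finial top/side rough',meet(ray('top',(413,221)),ray('side',(396,260))))
for n,im in(('top',t),('side',s)):
    hsv=cv2.cvtColor(im,cv2.COLOR_BGR2HSV)
    m=cv2.inRange(hsv,(3,180,170),(14,255,255))
    k,l,st,c=cv2.connectedComponentsWithStats(m)
    print(n,[(st[i,4],c[i].round(1)) for i in range(1,k) if st[i,4]>3])
# rim ellipse
hsv=cv2.cvtColor(t,cv2.COLOR_BGR2HSV)
print('rim centre',onz('top',(415,222.5),100), 'foot',onz('top',(251,228),18))
a=cv2.resize(t[180:265,372:458],None,fx=4.6,fy=4.6,interpolation=cv2.INTER_CUBIC)
b=cv2.resize(t[180:265,205:291],None,fx=4.6,fy=4.6,interpolation=cv2.INTER_CUBIC)
cv2.imwrite('pics/z.png',np.hstack([a,b]))
E
```

```text
finial top/side rough (array([ 575.17799701, -208.60416894,  115.10729748]), np.float64(14.477419265222439))
top [(np.int32(18), array([237.3, 208.7])), (np.int32(24), array([246.2, 221.9]))]
side [(np.int32(10), array([285.1, 189.2])), (np.int32(16), array([282.8, 196.4]))]
rim centre [ 569.14785712 -211.173477    100.        ] foot [575.05580127 204.26953214  18.        ]
```

View pics/z.png

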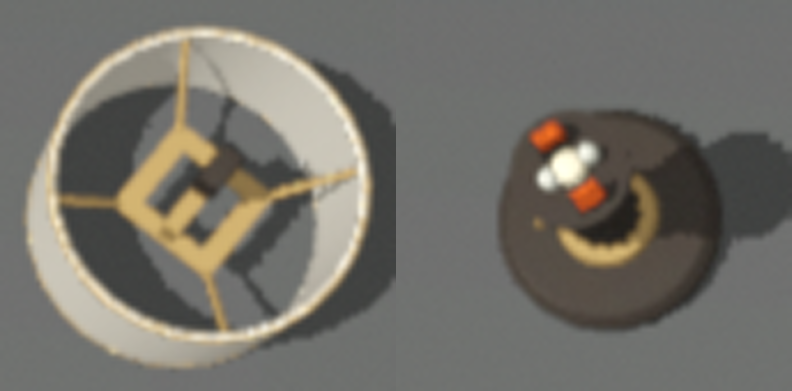

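The zoom shows the shade's plate corners at zoom (185,125), (270,195), (207,270) and (118,205), and the finial at (222,170). On the lamp, the hooks are at (548,135) and (588,194).

Run:
```python
from h import *
z=lambda x,y:(372+x/4.6,180+y/4.6)
P=[onz('top',z(*p),59)[:2] for p in((185,125),(270,195),(207,270),(118,205))]
x=(P[1]-P[0]+P[2]-P[3]);y=P[0]-P[3]+P[1]-P[2]
print('plate c',np.mean(P,0),np.degrees(np.arctan2(*x[::-1])),np.degrees(np.arctan2(*y[::-1])),np.linalg.norm(x)/2,np.linalg.norm(y)/2)
print('rim',onz('top',z(210,184),100),'fin',onz('top',z(222,168),135))
A=ray('top',(237.3,208.7)),ray('top',(246.2,221.9));B=ray('side',(285.1,189.2)),ray('side',(282.8,196.4))
for a,b in zip(A,B): print(meet(a,b))
p,q=[onz('top',v,155) for v in((237.3,208.7),(246.2,221.9))]
print('lamp',(p+q)/2,np.linalg.norm(p-q),np.degrees(np.arctan2(*(p-q)[1::-1])))
```

```text
plate c [ 576.31867382 -217.69283357] -129.67112384154294 -40.80043830621977 60.16311681923679 57.41829526974071
rim [ 575.3658147  -217.90712745  100.        ] fin [ 576.01625144 -217.26968207  135.        ]
(array([595.90235595, 218.40794115, 141.81764208]), np.float64(1.9225685898094766))
(array([563.8244633 , 196.14957729, 141.95114451]), np.float64(1.2353689432628598))
lamp [577.39477989 204.36536212 155.        ] 38.62762050717857 34.27003646901438
```

```bash
python3 -m crank '[[-0.015,-0.015,0,0,0,0,0],[-0.044,-0.044,0,0,0,0,0],[-0.073,-0.073,0,0,0,0,0],[-0.102,-0.102,0,0,0,0.05,0],[-0.131,-0.131,0,0,0,0.1,0],[-0.16,-0.16,0,0,0,0.15,0],[-0.189,-0.189,0,0,0,0.2,0],[-0.218,-0.22,0,0,0,0.25,0],[-0.247,-0.249,0,0,0,0.3,0],[-0.276,-0.278,0,0,0,0.337,0]]'
```

```text
clock: 0.93
eef_pos: [380.9, 224.9, 239.2]
ee_rot: [[-0.764, 0.645, -0.0], [0.645, 0.764, -0.0], [0.0, -0.0, -1.0]]
contact_force: [0.7, 0.4, 0.1]
grip_width: 85.5
finger_force: 0.0
```

```bash
python3 -m crank '[[-0.036,-0.0176,0,0,0,0,0],[-0.072,-0.0352,0,0,0,0,0],[-0.108,-0.0528,0,0,0,0,0],[-0.144,-0.0704,0,0,0,0,0],[-0.18,-0.088,0,0,0,0,0],[-0.216,-0.1056,0,0,0,0,0],[-0.252,-0.1232,0,0,0,0,0],[-0.288,-0.1408,0,0,0,0,0],[-0.324,-0.1584,0.005,0,0,0,0],[-0.36,-0.176,0.01,0,0,0,0]]' && python3 -m crank '[[-0.034,-0.0166,0.005,0,0,0,0.2],[-0.058,-0.0283,0.008,0,0,0,0.3],[-0.07,-0.034,0.01,0,0,0,0.3],[-0.074,-0.036,0.01,0,0,0,0.3],[-0.074,-0.036,0.01,0,0,0,0.3]]'
python3 - <<'E'
from h import *
c=env.camera_info('wrist');im=env.capture('wrist');cv2.imwrite('pics/w1.png',im)
import json;print(c)
json.dump({k:np.array(v).tolist() for k,v in c.items()},open('w1.json','w'))
E
```

```text
clock: 1.77
eef_pos: [543.7, -141.5, 229.1]
ee_rot: [[-0.765, 0.644, 0.0], [0.644, 0.765, 0.0], [-0.0, 0.0, -1.0]]
contact_force: [0.7, 0.8, -0.0]
grip_width: 85.6
finger_force: 0.0
clock: 2.18
eef_pos: [576.4, -214.6, 218.7]
ee_rot: [[-0.765, 0.644, -0.001], [0.644, 0.765, 0.001], [0.002, 0.0, -1.0]]
contact_force: [-0.4, 0.2, 0.3]
grip_width: 59.8
finger_force: 0.0
{'fx': 371.64829954431775, 'fy': 371.64829954431775, 'cx': 320.5754967588575, 'cy': 235.32412315744313, 'rvec': array([-2.57605443, -1.19802733, -0.19685   ]), 'tvec': array([-206.64337644, -585.38331683,  176.3392741 ])}
```

View pics/w1.png

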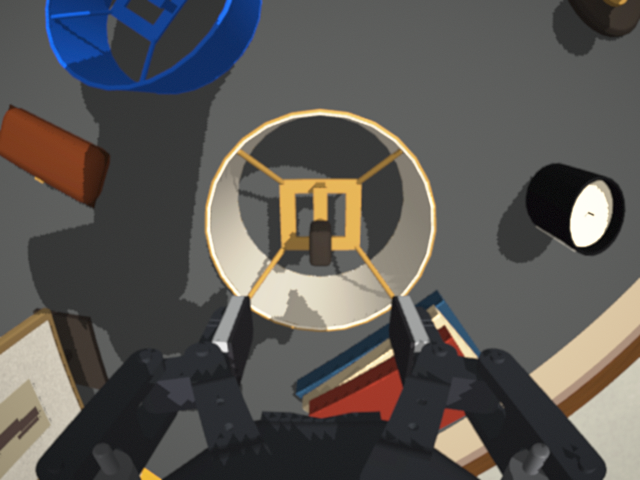

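The wrist view shows the shade almost square to the gripper: plate (281..361, 180..250), rim ellipse centred about (320,220), finial at (320,240). Now I'll measure its centre and yaw.

Run:
```python
from h import *
import json
c=json.load(open('w1.json'));im=cv2.imread('pics/w1.png');hsv=cv2.cvtColor(im,cv2.COLOR_BGR2HSV)
m=cv2.inRange(hsv,(12,90,120),(28,255,255))
# rim: outermost brass along radial lines
pts=[]
for a in np.radians(np.arange(0,360,5)):
    for r in range(150,85,-1):
        u,v=320+r*np.cos(a),220+r*np.sin(a)
        if v<285 and m[int(round(v)),int(round(u))]:
            pts.append(onz('wrist',(u,v),100,c)[:2]);break
pts=np.array(pts,np.float32)
for _ in range(3):
    A=np.c_[2*pts,np.ones(len(pts))];s=np.linalg.lstsq(A,(pts**2).sum(1),rcond=None)[0]
    r=np.sqrt(s[2]+s[0]**2+s[1]**2);e=np.abs(np.hypot(*(pts-s[:2]).T)-r);pts=pts[e<3]
print('rim',s[:2],r,len(pts))
# plate edges: left/right outer edges, top edge
L=[];Rr=[]
for v in range(188,243):
    u=np.where(m[v,270:372])[0]+270
    L.append(onz('wrist',(u.min()-.5,v),59,c)[:2]);Rr.append(onz('wrist',(u.max()+.5,v),59,c)[:2])
T=[onz('wrist',(u,np.where(m[170:200,u])[0].min()+169.5),59,c)[:2] for u in range(288,354)]
for n,q in(('L',L),('R',Rr),('T',T)):
    f=cv2.fitLine(np.array(q,np.float32),cv2.DIST_HUBER,0,.01,.01).ravel();print(n,np.degrees(np.arctan2(f[1],f[0])),f[2:])
# finial dark block top face columns
for v in(224,230,240,255): 
    u=np.where(hsv[v,300:340,2]<75)[0]+300;print(v,u.min(),u.max())
```

```text
rim [ 576.42944984 -215.93867347] 85.2164479599259 51
L -39.67143 [ 555.9212  -242.73227]
R -40.11401 [ 596.9701  -189.24994]
T 49.84051 [ 553.76776 -195.81303]
224 310 334
230 309 333
240 310 329
255 300 333
```

```bash
python3 -m crank '[[-0.001,-0.001,0.015,0,0,0,0.4],[-0.001,-0.001,0.035,0,0,0,0.4],[-0.001,-0.001,0.055,0,0,0,0.4],[-0.001,-0.001,0.075,0,0,0,0.4],[-0.001,-0.001,0.09,0,0,0,0.4],[-0.001,-0.001,0.1,0,0,0,0.4],[-0.001,-0.001,0.105,0,0,0,0.4],[-0.001,-0.001,0.105,0,0,0,0.4],[-0.001,-0.001,0.105,0,0,0,0.6],[-0.001,-0.001,0.105,0,0,0,0.75]]' 40 && python3 -m crank '[[0,0,0,0,0,0,1],[0,0,0,0,0,0,1],[0,0,0,0,0,0,1],[0,0,0,0,0,0,1],[0,0,0,0,0,0,1],[0,0,0,0,0,0,1],[0,0,0,0,0,0,1]]' 40
```

```text
clock: 3.07
eef_pos: [577.6, -216.1, 115.5]
ee_rot: [[-0.766, 0.643, 0.002], [0.643, 0.766, -0.001], [-0.002, 0.0, -1.0]]
contact_force: [-1.2, -0.4, 0.2]
grip_width: 28.2
finger_force: 0.0
clock: 3.65
eef_pos: [577.7, -216.3, 115.5]
ee_rot: [[-0.765, 0.643, 0.002], [0.643, 0.766, -0.001], [-0.002, 0.001, -1.0]]
contact_force: [-0.0, 0.2, 5.3]
grip_width: 13.5
finger_force: 40.1
```

```bash
python3 -m crank '[[0,0,-0.005,0,0,0,1],[0,0,-0.02,0,0,0,1],[0,0,-0.04,0,0,0,1],[0,0,-0.065,0,0,0,1],[0,0,-0.09,0,0,0,1],[0,0,-0.115,0,0,0,1],[0,0,-0.14,0,0,0,1],[0,0,-0.165,0,0,0,1],[0,0,-0.18,0,0,0,1],[0,0,-0.19,0,0,0,1]]' 40
```

```text
clock: 4.48
eef_pos: [577.0, -216.3, 306.0]
ee_rot: [[-0.765, 0.643, 0.001], [0.643, 0.765, -0.001], [-0.002, 0.0, -1.0]]
contact_force: [-0.2, 0.1, -2.3]
grip_width: 13.7
finger_force: 39.2
```

```bash
python3 -m crank '[[0.006,0.007,0,0,0,0,1],[0.02,0.024,0,0,0,0.03,1],[0.04,0.048,0,0,0,0.06,1],[0.063,0.075,0,0,0,0.1,1],[0.086,0.102,0,0,0,0.14,1],[0.109,0.129,0,0,0,0.18,1],[0.132,0.157,0,0,0,0.22,1],[0.153,0.182,0,0,0,0.25,1],[0.168,0.2,0,0,0,0.27,1],[0.174,0.207,0,0,0,0.272,1]]' 40 && python3 -m crank '[[0,0,0,0,0,0,1],[0,0,0,0,0,0,1],[0,0,0,0,0,0,1]]'
python3 - <<'E'
from h import *
import json
c=env.camera_info('wrist');im=env.capture('wrist');cv2.imwrite('pics/w2.png',im)
json.dump({k:np.array(v).tolist() for k,v in c.items()},open('w2.json','w'))
E
```

```text
clock: 5.32
eef_pos: [574.7, 58.7, 302.2]
ee_rot: [[-0.567, 0.824, -0.005], [0.824, 0.567, 0.002], [0.005, -0.003, -1.0]]
contact_force: [0.3, -1.0, -2.2]
grip_width: 13.4
finger_force: 39.2
clock: 5.57
eef_pos: [576.6, 53.2, 303.5]
ee_rot: [[-0.564, 0.826, -0.001], [0.826, 0.564, -0.001], [0.0, -0.002, -1.0]]
contact_force: [0.3, 0.1, -3.1]
grip_width: 13.5
finger_force: 39.2
```

View pics/w2.png

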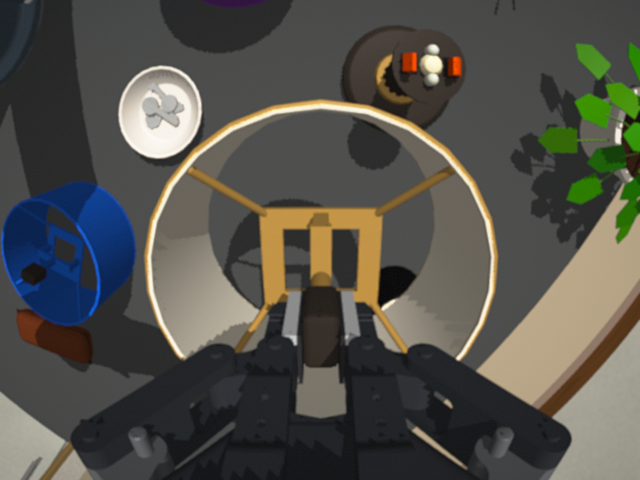

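The wrist view shows the lamp clearly: hooks (409,62) and (454,66), LED (431,65), pins (432,49) and (432,80). The shade hangs straight, its plate at columns 262..383.

Run:
```python
from h import *
import json
c=json.load(open('w2.json'));im=cv2.imread('pics/w2.png');hsv=cv2.cvtColor(im,cv2.COLOR_BGR2HSV)
def blobs(m,n=8):
    k,l,st,ce=cv2.connectedComponentsWithStats(m);return [(st[i,4],ce[i]) for i in range(1,k) if st[i,4]>n]
O=np.zeros((480,640),np.uint8);O[40:95,395:470]=cv2.inRange(hsv,(2,180,150),(16,255,255))[40:95,395:470]
print('or',blobs(O))
W=np.zeros_like(O);W[40:95,395:470]=cv2.inRange(hsv,(0,0,130),(40,90,255))[40:95,395:470]
print('wh',blobs(W))
h=sorted([b[1].tolist() for b in blobs(O)])[-2:] if len(blobs(O))<3 else None
led_t=ray('top',(242.4,216.1))
for uv in((431,65),):
    print('wrist+top',meet(ray('wrist',uv,c),led_t))
side=cv2.imread('pics/side0.png');hs=cv2.cvtColor(side,cv2.COLOR_BGR2HSV)
print('cam',ray('wrist',(431,65),c))
b=[x[1] for x in sorted(blobs(O),key=lambda x:-x[0])[:2]]
b.sort(key=lambda p:p[0])
T=[ray('top',(246.2,221.9)),ray('top',(237.3,208.7))]
for p,t in zip(b,T): print(p,meet(ray('wrist',p,c),t))
for z in(130,140,150,160):
    p,q=[onz('wrist',x,z,c) for x in b];print(z,(p+q)[:2]/2,np.linalg.norm(p-q),np.degrees(np.arctan2(*(q-p)[1::-1])),'LED',onz('wrist',(431,65),z,c)[:2])
```

```text
or [(np.int32(221), array([410.02714932,  61.31221719])), (np.int32(141), array([456.43262411,  65.67375887]))]
wh [(np.int32(541), array([431.90942699,  63.56561922]))]
wrist+top (array([579.3350667 , 205.79764885, 139.53018731]), np.float64(0.7157275868282377))
cam (array([531.04142518, 119.69520407, 438.60112995]), array([ 0.15424547,  0.27399773, -0.94928056]))
[410.02714932  61.31221719] (array([562.92076133, 194.7442165 , 149.05269996]), np.float64(0.5427438145955693))
[456.43262411  65.67375887] (array([594.49179467, 216.08943046, 150.72904266]), np.float64(0.1320242748861732))
130 [582.16527235 211.48660378] 41.0655806839853 34.279255350296644 LED [581.18500598 208.76898704]
140 [580.50864047 208.5121688 ] 39.734879766239104 34.27925535029661 LED [579.56013892 205.88261449]
150 [578.85200858 205.53773381] 38.4041788484928 34.27925535029664 LED [577.93527187 202.99624194]
160 [577.19537669 202.56329883] 37.07347793074662 34.27925535029663 LED [576.31040482 200.10986939]
```

Run:
```python
from h import *
import json
c=json.load(open('w2.json'));im=cv2.imread('pics/w2.png');hsv=cv2.cvtColor(im,cv2.COLOR_BGR2HSV)
o=env.get_obs();print(o['eef_pos'],o['ee_rot'][:,1])
m=cv2.inRange(hsv,(12,90,100),(28,255,255))
R=o['ee_rot'];tcp=np.array([576.6,53.2,303.5])
loc=lambda p:(R.T@(p-tcp))[:2]
L=[];Rr=[]
for v in range(216,285):
    u=np.where(m[v,255:390])[0]+255
    L.append(loc(onz('wrist',(u.min()-.5,v),247,c)));Rr.append(loc(onz('wrist',(u.max()+.5,v),247,c)))
T=[loc(onz('wrist',(u,np.where(m[195:225,u])[0].min()+194.5),247,c)) for u in list(range(272,300))+list(range(340,370))]
for n,q in(('L',L),('R',Rr),('T',T)):
    f=cv2.fitLine(np.array(q,np.float32),cv2.DIST_HUBER,0,.01,.01).ravel();print(n,np.degrees(np.arctan2(f[1],f[0])),np.median(q,0))
pts=[]
for a in np.radians(np.arange(150,391,4)):
    for r in range(215,130,-1):
        u,v=320+r*np.cos(a),275+r*np.sin(a)
        if v<345 and 0<=u<640 and m[int(round(v)),int(round(u))]:
            pts.append(loc(onz('wrist',(u,v),288,c)));break
pts=np.array(pts)
for _ in range(4):
    A=np.c_[2*pts,np.ones(len(pts))];s=np.linalg.lstsq(A,(pts**2).sum(1),rcond=None)[0]
    r=np.sqrt(s[2]+s[0]**2+s[1]**2);e=np.abs(np.hypot(*(pts-s[:2]).T)-r);pts=pts[e<2.5]
print('rim local',s[:2],r,len(pts))
```

```text
[576.78150033  52.95424388 303.75208006] [ 0.8261577   0.56343773 -0.0011781 ]
L -0.2035587 [  7.20343822 -33.72974315]
R 0.04607491 [ 7.25010727 33.22179924]
T 89.96832 [32.06217902 10.3688684 ]
rim local [ 1.18898821 -0.30300533] 85.22565821341988 54
```

```bash
python3 -m crank '[[0.005,0.0036,0,0,0,0,1],[0.02,0.0143,0,0,0,0,1],[0.04,0.0287,0,0,0,0,1],[0.06,0.043,0,0,0,0,1],[0.08,0.0573,0,0,0,0,1],[0.1,0.0717,0,0,0,0,1],[0.115,0.0824,0,0,0,0,1],[0.1232,0.0883,0,0,0,0,1],[0.1232,0.0883,0,0,0,0,1],[0.1232,0.0883,0,0,0,0,1]]' 40 && python3 -m crank '[[0,0,0.005,0,0,0,1],[0,0,0.015,0,0,0,1],[0,0,0.03,0,0,0,1],[0,0,0.045,0,0,0,1],[0,0,0.06,0,0,0,1],[0,0,0.07,0,0,0,1],[0,0,0.073,0,0,0,1],[0,0,0.073,0,0,0,1],[0,0,0.073,0,0,0,1],[0,0,0.073,0,0,0,1]]'
python3 - <<'E'
from h import *
import json
c=env.camera_info('wrist');im=env.capture('wrist');cv2.imwrite('pics/w3.png',im)
json.dump({k:np.array(v).tolist() for k,v in c.items()},open('w3.json','w'))
t=env.capture('top');a=t[150:290,180:320];cv2.imwrite('pics/top3.png',t)
s=env.capture('side')[120:260,210:350];f=lambda i:cv2.resize(i,(400,400),interpolation=cv2.INTER_CUBIC)
cv2.imwrite('pics/ts3.png',np.hstack([f(im[150:350,220:420]),f(s)]))
o=env.get_obs();print(o['eef_pos'],o['ee_rot'],o['contact_force'],o['ft_torque'])
E
```

```text
clock: 6.45
eef_pos: [580.2, 205.2, 304.1]
ee_rot: [[-0.565, 0.825, -0.0], [0.825, 0.565, -0.001], [-0.001, -0.001, -1.0]]
contact_force: [0.4, 0.0, -3.9]
grip_width: 13.4
finger_force: 39.3
clock: 7.28
eef_pos: [581.0, 205.8, 232.2]
ee_rot: [[-0.564, 0.825, 0.002], [0.825, 0.564, 0.0], [-0.001, 0.002, -1.0]]
contact_force: [0.1, 1.0, -2.7]
grip_width: 13.4
finger_force: 39.2
[580.70244453 205.99644395 232.23258193] [[-5.64725275e-01  8.25276903e-01  1.84334929e-03]
 [ 8.25278561e-01  5.64725792e-01  2.76295577e-04]
 [-8.12966529e-04  1.67730774e-03 -9.99998263e-01]] [ 0.20881681  0.96910087 -2.79697644] [0.0507411  0.02610285 0.03524526]
```

View pics/ts3.png

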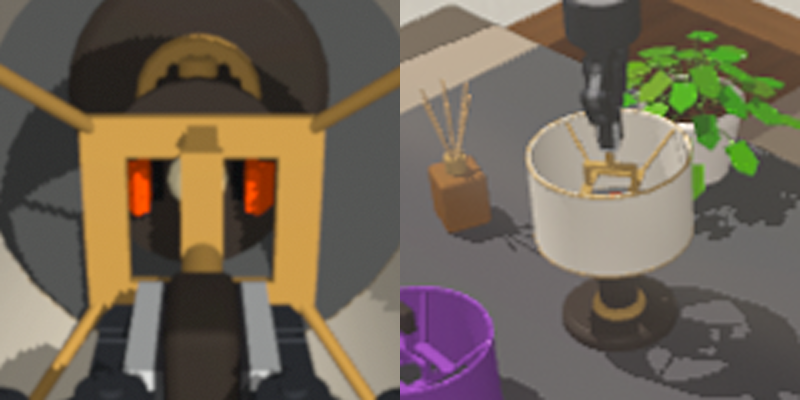

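The crop shows both orange hooks inside the plate window, sitting about 1 mm to the left. Their inner edges are at crop columns 152 and 244, and the window spans 127..277. This matches the measured TCP excess, so I'll correct it and start down.

```bash
python3 -m crank '[[-0.0005,-0.0006,0,0,0,0,1],[-0.001,-0.0012,0.002,0,0,0,1],[-0.001,-0.0012,0.006,0,0,0,1],[-0.001,-0.0012,0.01,0,0,0,1],[-0.001,-0.0012,0.013,0,0,0,1],[-0.001,-0.0012,0.015,0,0,0,1],[-0.001,-0.0012,0.015,0,0,0,1],[-0.001,-0.0012,0.015,0,0,0,1]]' 40
python3 - <<'E'
from h import *
im=env.capture('wrist')
f=lambda i:cv2.resize(i,(600,600),interpolation=cv2.INTER_CUBIC)
cv2.imwrite('pics/w4.png',f(im[180:330,245:395]))
o=env.get_obs();print(o['eef_pos'],o['ee_rot'],o['contact_force'],o['ft_torque'])
E
```

```text
clock: 8.1
eef_pos: [579.6, 204.4, 216.0]
ee_rot: [[-0.565, 0.825, -0.001], [0.825, 0.565, -0.0], [0.0, -0.001, -1.0]]
contact_force: [-0.6, -0.4, -1.0]
grip_width: 13.5
finger_force: 39.2
[579.84666167 204.41433794 216.24761806] [[-5.64652750e-01  8.25328584e-01 -2.83018104e-06]
 [ 8.25328584e-01  5.64652750e-01 -1.29391064e-05]
 [-9.08094485e-06 -9.64193132e-06 -1.00000000e+00]] [ 0.37322182 -0.92808622 -2.12718943] [0.0105557  0.00388843 0.03102385]
```

View pics/w4.png

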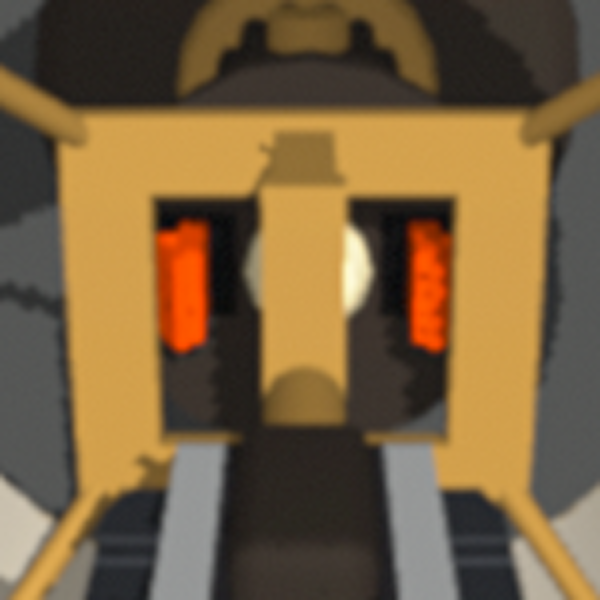

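The crop shows the hooks sitting symmetrically in the window: inner edges 208 and 408, window 155..455. The LED is at about (309,268). A quick raycast will check the y direction.

Run:
```python
from h import *
o=env.get_obs();R=o['ee_rot'];p=o['eef_pos'];c=env.camera_info('wrist')
g=lambda x,y,z:(R.T@(onz('wrist',(245+x/4,180+y/4),z,c)-p))[:2].round(1)
print('LED',g(310,269,139.7),'hook in',g(208,286,152),g(408,286,152))
print('window corners',[g(*q,159.5) for q in((155,198),(455,198),(447,440),(163,440))])
```

```text
LED [1.4 1. ] hook in [  3.4 -13.8] [ 3.3 15. ]
window corners [array([ 19.1, -20.2]), array([19.1, 20.5]), array([-17.7,  20.7]), array([-17.7, -20.4])]
```

```bash
python3 -m crank '[[0.0004,0.0006,0.0005,0,0,0,1],[0.0004,0.0006,0.001,0,0,0,1],[0.0004,0.0006,0.0015,0,0,0,1],[0.0004,0.0006,0.002,0,0,0,1],[0.0004,0.0006,0.0025,0,0,0,1],[0.0004,0.0006,0.003,0,0,0,1],[0.0004,0.0006,0.0035,0,0,0,1],[0.0004,0.0006,0.004,0,0,0,1],[0.0004,0.0006,0.0045,0,0,0,1],[0.0004,0.0006,0.005,0,0,0,1]]' 40; python3 -m crank '[[0,0,0.0004,0,0,0,1],[0,0,0.0008,0,0,0,1],[0,0,0.0012,0,0,0,1],[0,0,0.0016,0,0,0,1],[0,0,0.002,0,0,0,1]]' 40
```

```text
clock: 8.98
eef_pos: [580.0, 205.0, 211.2]
ee_rot: [[-0.565, 0.825, -0.0], [0.825, 0.565, -0.0], [0.0, -0.0, -1.0]]
contact_force: [0.1, -0.7, -2.9]
grip_width: 13.6
finger_force: 39.3
clock: 9.4
eef_pos: [580.2, 205.1, 209.6]
ee_rot: [[-0.565, 0.825, 0.0], [0.825, 0.565, 0.0], [-0.0, 0.0, -1.0]]
contact_force: [-0.3, -0.2, -0.8]
grip_width: 13.3
finger_force: 39.5
```

```bash
python3 -m crank '[[0,0,0.0004,0,0,0,1],[0,0,0.0008,0,0,0,1],[0,0,0.0012,0,0,0,1],[0,0,0.0016,0,0,0,1],[0,0,0.002,0,0,0,1]]' 40;  python3 -m crank '[[0,0,0.0004,0,0,0,1],[0,0,0.0008,0,0,0,1],[0,0,0.0012,0,0,0,1],[0,0,0.0016,0,0,0,1]]' 40
```

```text
clock: 9.82
eef_pos: [580.2, 205.1, 207.6]
ee_rot: [[-0.565, 0.825, 0.001], [0.825, 0.565, 0.0], [-0.0, 0.001, -1.0]]
contact_force: [-0.4, 0.2, 1.0]
grip_width: 13.4
finger_force: 39.8
clock: 10.15
eef_pos: [580.3, 205.1, 206.0]
ee_rot: [[-0.565, 0.825, 0.001], [0.825, 0.565, 0.0], [-0.0, 0.001, -1.0]]
contact_force: [-0.5, -0.2, 2.9]
grip_width: 13.5
finger_force: 40.0
```

```bash
for i in 1 2; do python3 -m crank '[[0,0,0.0003,0,0,0,1],[0,0,0.0006,0,0,0,1],[0,0,0.0009,0,0,0,1],[0,0,0.0012,0,0,0,1]]' 40; done
```

```text
clock: 10.48
eef_pos: [580.3, 205.1, 204.9]
ee_rot: [[-0.565, 0.825, 0.001], [0.825, 0.565, 0.0], [-0.0, 0.001, -1.0]]
contact_force: [-1.4, -0.9, 4.9]
grip_width: 13.1
finger_force: 40.3
clock: 10.82
eef_pos: [579.9, 205.0, 203.0]
ee_rot: [[-0.565, 0.825, -0.0], [0.825, 0.565, -0.0], [0.0, -0.0, -1.0]]
contact_force: [1.0, 0.1, -0.6]
grip_width: 13.6
finger_force: 39.6
```

```bash
for i in 1 2; do python3 -m crank '[[0,0,0.0003,0,0,0,1],[0,0,0.0006,0,0,0,1],[0,0,0.0009,0,0,0,1],[0,0,0.0012,0,0,0,1],[0,0,0.0015,0,0,0,1]]' 40; done
```

```text
clock: 11.23
eef_pos: [579.8, 205.1, 201.4]
ee_rot: [[-0.565, 0.825, -0.001], [0.825, 0.565, 0.0], [0.001, -0.001, -1.0]]
contact_force: [0.2, 0.9, -0.6]
grip_width: 13.5
finger_force: 39.6
clock: 11.65
eef_pos: [579.7, 204.9, 199.7]
ee_rot: [[-0.565, 0.825, -0.001], [0.825, 0.565, -0.0], [0.0, -0.001, -1.0]]
contact_force: [1.0, -0.2, -3.9]
grip_width: 13.3
finger_force: 40.1
```

The force has fallen away, so the hooks have clicked. Now I'll feel for the seat in small steps.

```bash
for i in 1 2; do python3 -m crank '[[0,0,0.0002,0,0,0,1],[0,0,0.0004,0,0,0,1],[0,0,0.0006,0,0,0,1],[0,0,0.0006,0,0,0,1]]' 40|egrep 'clock|eef|contact'; done
```

```text
clock: 11.98
eef_pos: [579.8, 205.0, 199.5]
contact_force: [0.1, 0.1, -4.2]
clock: 12.32
eef_pos: [579.7, 204.9, 198.7]
contact_force: [0.8, 0.3, -3.9]
```

```bash
for i in 1 2; do python3 -m crank '[[0,0,0.0002,0,0,0,1],[0,0,0.0004,0,0,0,1],[0,0,0.0004,0,0,0,1]]' 40|egrep 'clock|eef|contact'; done
```

```text
clock: 12.57
eef_pos: [580.1, 205.0, 198.7]
contact_force: [0.0, 0.6, -3.9]
clock: 12.82
eef_pos: [580.2, 205.0, 198.5]
contact_force: [-0.0, -0.4, -2.4]
```

```bash
for i in 1 2; do python3 -m crank '[[0,0,0.0002,0,0,0,1],[0,0,0.0003,0,0,0,1],[0,0,0.0003,0,0,0,1]]' 40|egrep 'clock|eef|contact'; done
```

```text
clock: 13.07
eef_pos: [580.1, 205.0, 198.1]
contact_force: [0.1, 0.3, -1.7]
clock: 13.32
eef_pos: [580.0, 205.0, 197.7]
contact_force: [0.1, -0.4, -1.6]
```

```bash
for i in 1 2; do python3 -m crank '[[0,0,0.0002,0,0,0,1],[0,0,0.0003,0,0,0,1],[0,0,0.0003,0,0,0,1]]' 40|egrep 'clock|eef|contact'; done
```

```text
clock: 13.57
eef_pos: [580.1, 205.0, 197.4]
contact_force: [0.4, -0.4, -3.0]
clock: 13.82
eef_pos: [580.0, 205.0, 197.1]
contact_force: [1.5, -0.4, -2.3]
```

```bash
for i in 1 2 3; do python3 -m crank '[[0,0,0.0002,0,0,0,1],[0,0,0.0003,0,0,0,1],[0,0,0.0003,0,0,0,1]]' 40|egrep 'clock|eef|contact'; done
```

```text
clock: 14.07
eef_pos: [580.1, 205.1, 196.9]
contact_force: [-0.4, -0.0, -1.6]
clock: 14.32
eef_pos: [580.1, 205.1, 196.9]
contact_force: [-1.0, -0.0, 1.3]
clock: 14.57
eef_pos: [580.1, 205.1, 196.9]
contact_force: [-2.2, 0.2, 4.9]
```

It's bottomed: z is steady at 196.9 while the force rises. Easing off, then opening and backing straight up.

```bash
python3 -m crank '[[0,0,-0.0003,0,0,0,1],[0,0,-0.0005,0,0,0,1],[0,0,-0.0006,0,0,0,1],[0,0,-0.0006,0,0,0,1]]' 20|egrep 'clock|eef|contact'; python3 -m crank '[[0,0,0,0,0,0,0.9],[0,0,0,0,0,0,0.8],[0,0,0,0,0,0,0.7],[0,0,0,0,0,0,0.6],[0,0,0,0,0,0,0.5],[0,0,0,0,0,0,0.4],[0,0,0,0,0,0,0.4],[0,0,0,0,0,0,0.4]]' 20
```

```text
clock: 14.9
eef_pos: [580.1, 205.1, 196.9]
contact_force: [-1.6, 0.6, 2.7]
clock: 15.57
eef_pos: [580.1, 205.0, 196.8]
ee_rot: [[-0.565, 0.825, -0.0], [0.825, 0.565, 0.0], [0.0, -0.0, -1.0]]
contact_force: [-0.2, 1.1, 0.5]
grip_width: 50.9
finger_force: 0.0
```

```bash
python3 -m crank '[[0,0,-0.005,0,0,0,0.4],[0,0,-0.015,0,0,0,0.4],[0,0,-0.03,0,0,0,0.4],[0,0,-0.05,0,0,0,0.4],[0,0,-0.07,0,0,0,0.4],[0,0,-0.09,0,0,0,0.4],[0,0,-0.1,0,0,0,0.4],[0,0,-0.1,0,0,0,0.4],[0,0,-0.1,0,0,0,0.4]]'
python3 - <<'E'
from h import *
im=env.capture('wrist');c=env.camera_info('wrist')
s=env.capture('side')
f=lambda i:cv2.resize(i,(400,400),interpolation=cv2.INTER_CUBIC)
cv2.imwrite('pics/e.png',np.hstack([f(im[140:300,240:400]),f(s[130:290,200:360])]))
o=env.get_obs();R=o['ee_rot'];p=o['eef_pos']
print(p,env.get_obs()['joint_velocities'].round(1))
E
```

```text
clock: 16.32
eef_pos: [580.1, 205.1, 297.4]
ee_rot: [[-0.565, 0.825, 0.001], [0.825, 0.565, 0.0], [-0.001, 0.001, -1.0]]
contact_force: [-0.1, -0.1, 0.5]
grip_width: 51.3
finger_force: 0.0
[579.17664887 204.8814862  295.60287904] [ 0.1  0.7  0.3 -0.   0.   0. ]
```

View pics/e.png

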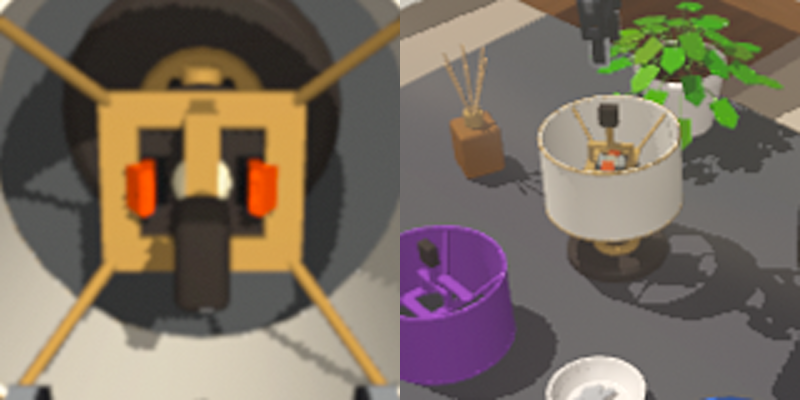

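Both orange hooks now stand above the plate, overlapping the window edges at crop (140,187) and (262,187). The shade is level and the gripper is clear of it.

```bash
python3 -c "
from bench import env
print(env.hand_in())"
```

```text
the job is handed in; nothing more can be done
None
```

I handed the job in at about 16 s of the 56 s limit: the shade is pressed home, both hooks look sprung back over its plate, the gripper has let go and nothing else on the console was touched; no verdict came back.

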